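# Point out the capacitor to replace and its spare

### The arm

A 7-joint arm with a two-finger parallel gripper is mounted at the origin on the work surface. World frame = base frame: x ahead of the robot, y to its left, z up, the work surface at z = 0. Lengths are in m, angles in degrees, forces in N, time in s.
With the tool pointing down it reaches from about 0.425 to 0.925 m from the base axis. Payload 6.8 kg.
Tool frame: the origin (TCP) lies on the centre line of the jaws, within the pads' length; the fingertips stand 8 mm ahead of it and the grasp point (between the pads) lies 11 mm behind it; y points along the fingers, x is the direction in which the jaws open and shut, and the axes are right-handed (so a half turn about y gives the same grasp; the last joint's range is limited). The gripper opens to 85 mm and grips with 20 to 120 N. Pads are 22 mm wide; open, the fingers measure 114 mm over their backs; the gripper's body (76 mm by 85 mm) begins 54 mm behind the grasp point. The pads swing forward as they close: fully open they stand 13 mm farther back than shut.
Start: joints at [68.577, 27.33, 1.283, 89.118, -0.659, 63.558, -4.761], TCP at [0.177, -0.651, 0.239] pointing down, gripper open.
Joint ranges: [-169.35, 169.35], [-19.33, 120.38], [-80.79, 83.38], [13.8, 139.57], [-78.32, 258.32], [9.67, 109.79], [-169.56, 169.56]. Speed limits (degrees/s): [136.94, 136.94, 180, 180, 180, 180, 180].

### API

Orientations are given as a 3x3 rotation matrix whose columns are the frame's x, y, z axes.
In Python, from station import r gives the robot as it stands.
- The arm moves only by the shell command python3 -m pendant 'ROWS'. ROWS is JSON, a list of rows, each an object of numbers: "claw": the closure in counts, from 0 (fully open) to 255 (shut); "tx", "ty", "tz": the shift along the tool's x, y, z in cm; "roll": the turn about the tool's y in degrees. A call has 1 to 20 rows; each row is the pose to reach, as a shift and turn from the pose measured when the call began, along the tool's axes at that moment; what a row does not reach only later rows make up. A row lasts 1/10 s, in which the tool goes at most 50 mm and 8.59 degrees, less where a joint would pass 70% of its speed; a pose out of reach is approached as far as the arm can. A call with a gripper value outside its range is refused whole. The fingers move at their own pace and stop on an object; the grip force is fixed at half the most. Time passes only in rows, so rows that repeat a pose let the fingers close. It gives the time, the measured TCP pose, the force and the opening at its end, in the units of the state.
- r.get_state(): the state, without advancing time (a new reading comes with each control period).
- r.grab_frame(name): name is "scene" or "top" or "wrist"; returns the picture (420x560x3 uint8, blue, green, red); there is no depth.
- r.camera_info(name): a dict with "intrinsics" (3x3 intrinsics, pixels), "rvec" (rotation vector, rad) and "tvec" (3), from world to camera coordinates, as OpenCV has them; the wrist camera has in their place "mount" (4x4, takes a point from camera to tool coordinates, whose origin is the TCP and whose axes are the tool frame's). Camera axes: x right, y down, z forward; pixel columns grow to the right and rows downward; lengths in m; the calibration is good to about 2 mm. The wrist camera is an equidistant fisheye: a pixel r from the principal point sees the ray r / f radians off the axis. A picture is of the moment at which its call begins: read the wrist's pose just before it. camera_info takes no time and is no camera call.
- r.close_job(): hands the job in, once; it reports no verdict.
Trained networks look in the newest picture that a camera, given by its name, has taken for a name from the list of things; names that differ only in an ending like _2 or _b are one class to them, and where a whole thing is asked for, a point or a joint stands for the part that bears it (a point fixed in the world has none). Each returns a list of dicts, best first, with "p" (0 to 1); they miss things now and then, are a little off and sometimes report something else, mostly with a low value. They report only what shows in the picture. A call takes as long as a camera call. They do not tell look-alikes from the thing itself.
- r.search_frame(label, camera): "uv" ([column, row] in pixels, amid what is visible of it).
- r.trace(label, camera): "pixels" (420x560 bool, what is visible of it) and "uv" ([column, row] in pixels, amid what is visible of it).
- r.tip_of(label, camera): "uv" ([column, row] in pixels: a listed point, or the origin of a listed thing).
The state is a dict: "clock": time; "joint_pos": joint angles; "qvel": joint speeds; "effort": joint torques, N m; "position": TCP position; "tool_rot": TCP orientation; "wrist_force": force on the tool from outside, world axes, zero at the start; "wrist_torque": the same for the moment, N m; "gripper_width": opening from 0.0 (shut) to 1.0 (fully open).
Only numpy, scipy, OpenCV 4.12 (cv2) and the standard library are available. Lean on these libraries where they do the work, as an engineer would, in place of code of your own. Each camera call takes 0.05 s, during which the arm holds its last target.

### The job

Show your colleague across the bench which capacitor has to be replaced and with what: with the fingertips push the magnifier aside, to either side, until its whole lens is well clear of the board in the vise, then point straight down at the widest capacitor on the board, fingertips a finger's breadth above the middle of its top without touching it, and keep still there for three seconds. Then point in the same way, again for three seconds, at the spare in the tray that matches it, and draw the hand back up by 15 cm or more. Touch nothing but the magnifier, push it gently, and do not point at any other capacitor.

Things in the scene. Friction and masses are not known exactly. Their poses are not given: they have to be found in the camera images.
- vise: board vise, fixed to the bench: two end plates, two guide rods, aluminium jaws and a knob at its +y end; 124 mm (x) by 268 mm (y), jaws up to 55 mm. It holds a blue power-supply board, 100 mm (x) by 160 mm (y), top face 47 mm up. Its own parts are up to 73 mm above the table, the capacitors up to 87 mm. Origin: centre of the underside, under the middle of the board
- stand: magnifier stand, fixed, beyond the vise as seen from the robot: black foot 92 mm across, thin steel post, with the swinging magnifier at the top. Highest point 173 mm. Origin: centre of the foot's underside
- magnifier (a joint): swing of the magnifier about the upright post, rad, stops at -1.45 and +1.45. 0: arm points along the stand's own -x and the lens is over the middle of the board; it starts between -0.3 and 0.3. Positive swings the lens towards -y (the robot's right), negative towards +y. Beyond 1.05 either way the whole lens and rim are off the board. It turns against light friction (about 1 N at the lens) and stays where it is left
- lens_center (a point): centre of the magnifier's clear round lens, 155 mm above the table; moves with the magnifier, 150 mm from the post's axis. Black rim 104 mm outside diameter, 12 mm thick (149 to 161 mm above the table); lens and rim form a closed disc. A flat arm 14 mm wide joins rim and post
- magnifier_hinge (a point): on the post's axis, at the height of the lens
- tray: fixed grey tray of spare capacitors, 78 mm (x) by 195 mm (y), walls 30 mm high, two cross walls making three compartments in a row along y, 64 mm apart, foam floor 10 mm up. Origin: centre of the underside
- cap_large: round electrolytic capacitor, dark sleeve with a pale stripe, bare metal top, the widest, 25 mm diameter, 40 mm tall; origin: centre of its underside, z up; soldered on the board; which of its three places it has changes
- cap_large_top (a point): centre of the top face of cap_large
- cap_slim: round electrolytic capacitor, dark sleeve with a pale stripe, bare metal top, 16 mm diameter, 36 mm tall; origin: centre of its underside, z up; soldered on the board; which of its three places it has changes
- cap_short: round electrolytic capacitor, dark sleeve with a pale stripe, bare metal top, 16 mm diameter, 22 mm tall; origin: centre of its underside, z up; soldered on the board; which of its three places it has changes
- spare_large: round electrolytic capacitor, dark sleeve with a pale stripe, bare metal top, the widest, 25 mm diameter, 40 mm tall; origin: centre of its underside, z up; loose, standing in one of the tray's three compartments (which one changes), underside 10 mm above the table
- spare_large_top (a point): centre of the top face of spare_large
- spare_slim: round electrolytic capacitor, dark sleeve with a pale stripe, bare metal top, 16 mm diameter, 36 mm tall; origin: centre of its underside, z up; loose, standing in one of the tray's three compartments (which one changes), underside 10 mm above the table
- spare_short: round electrolytic capacitor, dark sleeve with a pale stripe, bare metal top, 16 mm diameter, 22 mm tall; origin: centre of its underside, z up; loose, standing in one of the tray's three compartments (which one changes), underside 10 mm above the table
- flux: small amber flux bottle, 26 mm diameter, 75 mm tall, standing (loose bystander)
- spool: solder spool, 60 mm diameter, 51 mm tall, standing on its flange (loose bystander)
- tip_block: black block, 50 mm square, with upright soldering tips, 82 mm tall (loose bystander)
- tweezers: steel tweezers lying flat, 127 mm long, 7 mm high; origin near their middle (loose bystander)
- driver: screwdriver lying flat, 160 mm long; origin near its middle (loose bystander)
- wool_pot: round pot of brass wool, 72 mm diameter, 45 mm tall (loose bystander)
- cleaner: white bottle, 52 mm diameter, 125 mm tall, standing (loose bystander)
Mind the look-alikes: they are no part of the job. What is shaped like the spare_large but purple, red or turquoise is not meant.

How it is judged (in metres and radians):
On the way, in this order (a step that is already met when the one before it is completed fails the run):
1. the magnifier is pushed aside until its lens is off the board (joint beyond 1.0 rad either way) ((value of joint magnifier above 1 rad or value of joint magnifier below -1 rad)), for 0.2 s.
2. the fingertips dwell over the widest capacitor on the board for 2 s (grasp point within 14 mm of its axis, 12 to 65 mm above its top) (horizontal distance between the grasp point and cap_large_top below 0.014 m and z of the grasp point in the frame of cap_large between 0.052 and 0.105 m and (value of joint magnifier above 1 rad or value of joint magnifier below -1 rad)), for 2 s.
3. the fingertips dwell over the matching spare in the tray for 2 s (same tolerances) (horizontal distance between the grasp point and spare_large_top below 0.014 m and z of the grasp point in the frame of spare_large between 0.052 and 0.105 m and (value of joint magnifier above 1 rad or value of joint magnifier below -1 rad)), for 2 s.
At the end, for the whole second after the job is handed in: The magnifier stays swung off the board (beyond 1.0 rad either way), the grasp point is over 120 mm from the tops of both capacitors pointed at, and the three spares stand upright and at rest within 6 mm of where they were ((value of joint magnifier above 1 rad or value of joint magnifier below -1 rad) and distance between the grasp point and cap_large_top above 0.12 m and distance between the grasp point and spare_large_top above 0.12 m and distance of each of spare_large, spare_slim, spare_short from where it was at the start of the episode below 0.006 m and angle between each of spare_large, spare_slim, spare_short's own z axis and vertical below 0.1 rad and linear speed of each of spare_large, spare_slim, spare_short below 0.02 m/s); the robot touches nothing.
It fails at once if a capacitor, the vise with its board, or the tray is touched (contact force between any of the fingers, the arm and vise above 0.3 N or contact force between any of the fingers, the arm and tray above 0.3 N or contact force between any of the fingers, the arm and cap_large above 0.3 N or contact force between any of the fingers, the arm and cap_slim above 0.3 N or contact force between any of the fingers, the arm and cap_short above 0.3 N or contact force between any of the fingers, the arm and spare_large above 0.3 N or contact force between any of the fingers, the arm and spare_slim above 0.3 N or contact force between any of the fingers, the arm and spare_short above 0.3 N).
It fails at once if a spare is shifted by more than 6 mm or lifted (distance of any of spare_large, spare_slim, spare_short from where it was at the start of the episode above 0.006 m).
It fails at once if a bystander is touched or shifted by more than 10 mm (contact force between any of the fingers, the arm and flux above 0.3 N or contact force between any of the fingers, the arm and spool above 0.3 N or contact force between any of the fingers, the arm and tip_block above 0.3 N or contact force between any of the fingers, the arm and tweezers above 0.3 N or contact force between any of the fingers, the arm and driver above 0.3 N or contact force between any of the fingers, the arm and wool_pot above 0.3 N or contact force between any of the fingers, the arm and cleaner above 0.3 N or distance of any of flux, spool, tip_block, tweezers, driver, wool_pot, cleaner from where it was at the start of the episode above 0.01 m).
It fails at once if the magnifier or its stand is pushed with more than 20 N (contact force between any of the fingers, the arm and stand above 20 N).
It fails at once if another capacitor is pointed at (grasp point within 8 mm of its axis and less than 45 mm above its top) ((horizontal distance between the grasp point and cap_slim below 0.008 m and z of the grasp point in the frame of cap_slim below 0.081 m) or (horizontal distance between the grasp point and cap_short below 0.008 m and z of the grasp point in the frame of cap_short below 0.067 m) or (horizontal distance between the grasp point and spare_slim below 0.008 m and z of the grasp point in the frame of spare_slim below 0.081 m) or (horizontal distance between the grasp point and spare_short below 0.008 m and z of the grasp point in the frame of spare_short below 0.067 m)).
It also fails if it takes over 72 s, if anything falls off the work surface, if the arm or the gripper's body presses on something with over 40 N, if the wrist force passes 120 N, or if a joint passes its speed limit or range.

## Working session

There is one attempt and no reset: what is moved stays moved. The work goes in short steps, Python scripts to look and compute and a shell command to move; the robot and the scene stay as the last step left them, time stands still between calls to the robot, and variables do not carry over. Pictures are saved under pics/ and viewed, and the job is handed in when it is done.

```bash
ls; mkdir -p pics
python3 - <<'E'
from station import r
import cv2
s=r.get_state()
print({k:s[k] for k in ['clock','position','tool_rot','gripper_width','wrist_force']})
for n in ['scene','top','wrist']:
    cv2.imwrite(f'pics/{n}0.png',r.grab_frame(n)); print(n,r.camera_info(n))
E
```

```text
pics
{'clock': 0.0, 'position': array([ 0.177141  , -0.65074206,  0.23833354]), 'tool_rot': array([[ 2.62690281e-01, -6.03150509e-04,  9.64880020e-01],
       [-9.64878535e-01,  1.69796169e-03,  2.62690938e-01],
       [-1.79677148e-03, -9.99998377e-01, -1.35928946e-04]]), 'gripper_width': 1.0019693919484378, 'wrist_force': array([-0.36157166,  0.7649572 ,  0.29694756])}
scene {'intrinsics': array([[382.08685265,   0.        , 277.61203085],
       [  0.        , 382.08685265, 213.23185664],
       [  0.        ,   0.        ,   1.        ]]), 'rvec': array([ 2.2479599 ,  1.01260963, -0.3494648 ]), 'tvec': array([-0.40540219, -0.26649252,  1.28125299])}
top {'intrinsics': array([[418.51204908,   0.        , 277.37153137],
       [  0.        , 418.51204908, 207.20538374],
       [  0.        ,   0.        ,   1.        ]]), 'rvec': array([ 2.20546419, -2.17330323,  0.13388783]), 'tvec': array([-0.00888814,  0.59497614,  1.30262271])}
wrist {'intrinsics': array([[325.1922621 ,   0.        , 275.60302489],
       [  0.        , 325.1922621 , 211.49168697],
       [  0.        ,   0.        ,   1.        ]]), 'mount': array([[ 9.99999000e-01,  1.29037217e-03, -5.78090740e-04,
        -2.46072487e-04],
       [ 9.09128711e-04, -2.73643846e-01,  9.61830660e-01,
        -1.34821468e-01],
       [ 1.08292855e-03, -9.61830224e-01, -2.73644746e-01,
         6.89576624e-02],
       [ 0.00000000e+00,  0.00000000e+00,  0.00000000e+00,
         1.00000000e+00]])}
```

View pics/scene0.png

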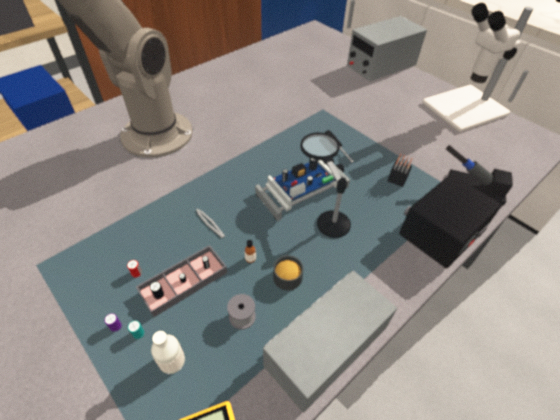

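View pics/top0.png

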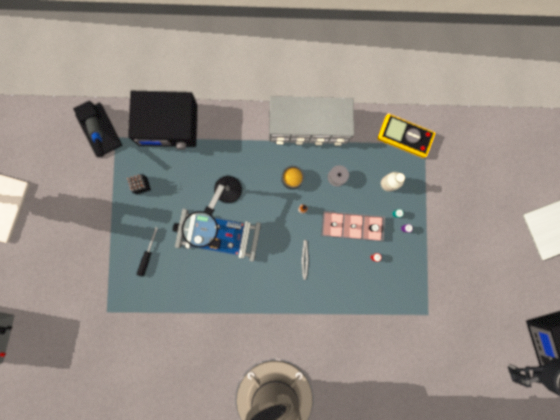

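```bash
cat > h.py <<'E'
import numpy as np, cv2
from station import r
def cam(n):
    i=r.camera_info(n); R=cv2.Rodrigues(i['rvec'])[0]; return i['intrinsics'],R,np.asarray(i['tvec'])
def at(n,uv,z):
    K,R,t=cam(n); d=R.T@np.linalg.inv(K)@np.array([uv[0],uv[1],1.]); c=-R.T@t
    return c+d*(z-c[2])/d[2]
def proj(n,P):
    K,R,t=cam(n); q=K@(R@np.asarray(P,float)+t); return q[:2]/q[2]
E
python3 - <<'E'
from h import *
np.set_printoptions(precision=3,suppress=True)
r.grab_frame('top')
Z=dict(vise=.0,stand=0,lens_center=.155,magnifier_hinge=.155,tray=0,cap_large_top=.087,cap_slim=.047,cap_short=.047,spare_large_top=.05,spare_slim=.01,spare_short=.01,flux=0,spool=0,tip_block=0,tweezers=0,driver=0,wool_pot=0,cleaner=0)
for l,z in Z.items():
    print(l,[(round(d['p'],2),np.round(d['uv']),at('top',d['uv'],z)) for d in r.tip_of(l,'top')[:3]])
print(r.get_state()['clock'])
E
```

```text
vise [(0.84, array([218., 232.]), array([0.514, 0.189, 0.   ]))]
stand [(0.95, array([228., 189.]), array([0.655, 0.159, 0.   ]))]
lens_center [(0.8, array([198., 232.]), array([0.51 , 0.229, 0.155])), (0.64, array([351., 225.]), array([ 0.535, -0.21 ,  0.155])), (0.19, array([337., 176.]), array([ 0.677, -0.169,  0.155]))]
magnifier_hinge [(0.92, array([224., 182.]), array([0.655, 0.159, 0.155]))]
tray [(0.77, array([353., 223.]), array([ 0.549, -0.247,  0.   ]))]
cap_large_top []
cap_slim [(0.46, array([232., 245.]), array([0.474, 0.138, 0.047])), (0.25, array([332., 229.]), array([ 0.526, -0.171,  0.047]))]
cap_short []
spare_large_top [(0.64, array([398., 215.]), array([ 0.575, -0.38 ,  0.05 ])), (0.58, array([410., 225.]), array([ 0.542, -0.418,  0.05 ])), (0.52, array([375., 255.]), array([ 0.447, -0.307,  0.05 ]))]
spare_slim [(0.61, array([330., 225.]), array([ 0.541, -0.172,  0.01 ]))]
spare_short [(0.38, array([353., 226.]), array([ 0.538, -0.244,  0.01 ]))]
flux [(0.45, array([300., 208.]), array([ 0.595, -0.075,  0.   ]))]
spool [(0.59, array([336., 178.]), array([ 0.697, -0.191,  0.   ]))]
tip_block [(0.64, array([148., 250.]), array([0.454, 0.409, 0.   ])), (0.61, array([142., 184.]), array([0.665, 0.437, 0.   ]))]
tweezers [(0.48, array([304., 259.]), array([ 0.432, -0.09 ,  0.   ]))]
driver [(0.81, array([149., 249.]), array([0.458, 0.407, 0.   ]))]
wool_pot [(0.9, array([289., 179.]), array([ 0.691, -0.037,  0.   ]))]
cleaner [(0.86, array([387., 185.]), array([ 0.677, -0.359,  0.   ])), (0.61, array([331., 226.]), array([ 0.538, -0.176,  0.   ]))]
1.1
```

Run:
```python
from h import *
np.set_printoptions(precision=3,suppress=True)
a=cv2.imread('pics/top0.png'); 
c1=cv2.resize(a[160:280,120:280],(800,600),interpolation=cv2.INTER_CUBIC);c2=cv2.resize(a[190:270,300:420],(800,533),interpolation=cv2.INTER_CUBIC)
cv2.imwrite('pics/z1.png',c1);cv2.imwrite('pics/z2.png',c2)
b=cv2.imread('pics/scene0.png');cv2.imwrite('pics/z3.png',cv2.resize(b[110:310,110:370],(780,600),interpolation=cv2.INTER_CUBIC))
r.grab_frame('scene')
Z=dict(vise=.0,stand=0,lens_center=.155,magnifier_hinge=.155,tray=0,cap_large_top=.087,spare_large_top=.05,spare_slim=.01,spare_short=.01)
for l,z in Z.items():
    print(l,[(round(d['p'],2),np.round(d['uv']),at('scene',d['uv'],z)) for d in r.tip_of(l,'scene')[:3]])
```

```text
vise [(0.66, array([299., 187.]), array([0.493, 0.187, 0.   ]))]
stand [(0.97, array([334., 226.]), array([0.661, 0.157, 0.   ])), (0.27, array([208., 218.]), array([ 0.413, -0.084,  0.   ]))]
lens_center [(0.74, array([318., 148.]), array([0.526, 0.214, 0.155])), (0.61, array([309., 182.]), array([0.599, 0.104, 0.155]))]
magnifier_hinge [(0.74, array([337., 182.]), array([0.643, 0.157, 0.155])), (0.31, array([208., 220.]), array([ 0.536, -0.147,  0.155]))]
tray [(0.97, array([183., 281.]), array([ 0.538, -0.243,  0.   ])), (0.24, array([392., 177.]), array([0.649, 0.433, 0.   ]))]
cap_large_top [(0.62, array([154., 284.]), array([ 0.557, -0.31 ,  0.087])), (0.59, array([312., 156.]), array([0.485, 0.24 , 0.087]))]
spare_large_top [(0.67, array([155., 288.]), array([ 0.541, -0.31 ,  0.05 ])), (0.58, array([127., 264.]), array([ 0.444, -0.324,  0.05 ])), (0.46, array([132., 324.]), array([ 0.585, -0.387,  0.05 ]))]
spare_slim [(0.42, array([208., 266.]), array([ 0.549, -0.176,  0.01 ]))]
spare_short [(0.44, array([184., 280.]), array([ 0.544, -0.242,  0.01 ]))]
```

View pics/z1.png

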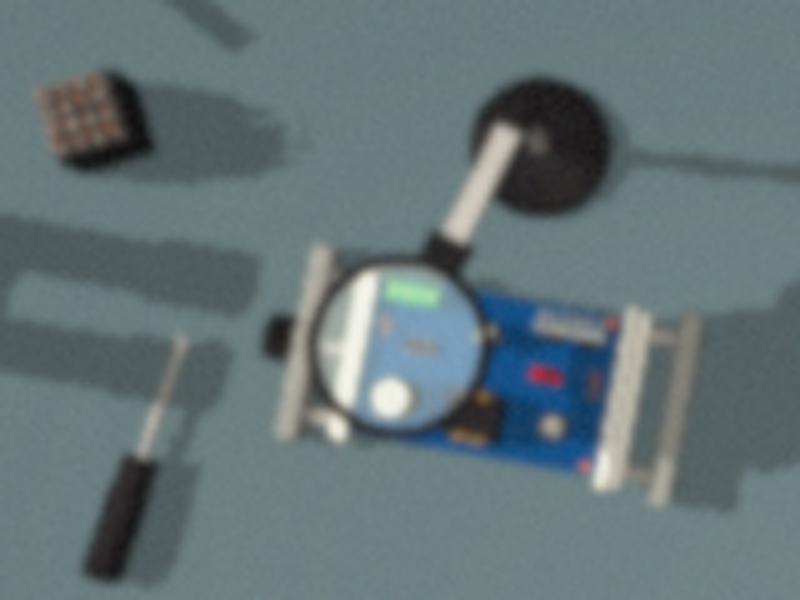

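View pics/z2.png

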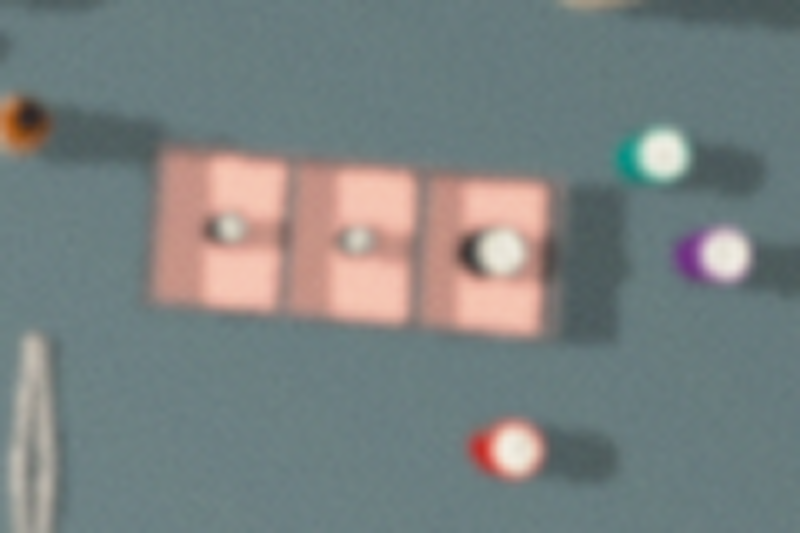

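View pics/z3.png

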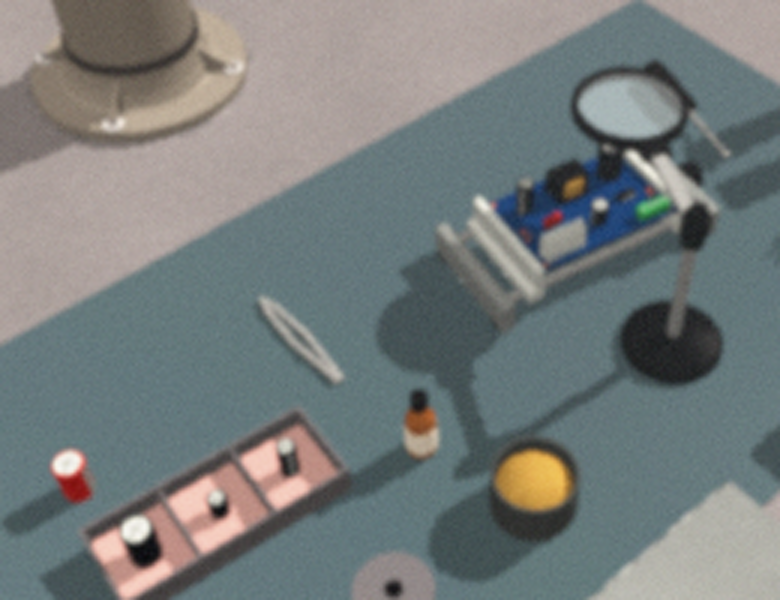

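```bash
python3 -m pendant '[{"claw":255,"tx":-13,"tz":18,"ty":-3},{"claw":255,"tx":-26.7,"tz":35.5,"ty":-3},{"claw":255,"tx":-26.7,"tz":35.5,"ty":-3},{"claw":255,"tx":-26.7,"tz":35.5,"ty":-3},{"claw":255,"tx":-26.7,"tz":35.5,"ty":-3},{"claw":255,"tx":-26.7,"tz":35.5,"ty":-3},{"claw":255,"tx":-26.7,"tz":35.5,"ty":-3},{"claw":255,"tx":-26.7,"tz":35.5,"ty":-3},{"claw":255,"tx":-26.7,"tz":35.5,"ty":-3},{"claw":255,"tx":-26.7,"tz":35.5,"ty":-3},{"claw":255,"tx":-67.1,"tz":50.5,"ty":-3},{"claw":255,"tx":-67.1,"tz":50.5,"ty":-3},{"claw":255,"tx":-67.1,"tz":50.5,"ty":-3},{"claw":255,"tx":-67.1,"tz":50.5,"ty":-3},{"claw":255,"tx":-67.1,"tz":50.5,"ty":-3},{"claw":255,"tx":-67.1,"tz":50.5,"ty":-3},{"claw":255,"tx":-67.1,"tz":50.5,"ty":-3},{"claw":255,"tx":-67.1,"tz":50.5,"ty":-3},{"claw":255,"tx":-67.1,"tz":50.5,"ty":-3},{"claw":255,"tx":-67.1,"tz":50.5,"ty":-3}]'
cat >> h.py <<'E'
def snap(n,k):
    s=r.get_state(); a=r.grab_frame(n); cv2.imwrite(f'pics/{k}.png',a); return s,a
def wproj(s,P):
    i=r.camera_info('wrist'); M=i['mount']; K=i['intrinsics']
    pt=np.asarray(s['tool_rot']).T@(np.asarray(P)-s['position']); pc=M[:3,:3].T@(pt-M[:3,3])
    rho=np.hypot(*pc[:2]); th=np.arctan2(rho,pc[2]); return K[:2,2]+K[0,0]*th*pc[:2]/rho
def wat(s,uv,z):
    i=r.camera_info('wrist'); M=i['mount']; K=i['intrinsics']
    d=np.asarray(uv,float)-K[:2,2]; rho=np.hypot(*d); th=rho/K[0,0]
    dc=np.r_[np.sin(th)*d/rho,np.cos(th)]
    R=np.asarray(s['tool_rot']); c=R@M[:3,3]+s['position']; dw=R@(M[:3,:3]@dc)
    return c+dw*(z-c[2])/dw[2]
def shift(P):
    s=r.get_state(); return np.asarray(s['tool_rot']).T@(np.asarray(P)-s['position'])*100
E
python3 - <<'E'
from h import *
np.set_printoptions(precision=3,suppress=True)
s,a=snap('wrist','w1'); print(s['position'],s['tool_rot'],s['joint_pos'],s['gripper_width'])
for l,z in dict(lens_center=.155,magnifier_hinge=.155,cap_large_top=.087,cap_slim=.047,vise=0).items():
    print(l,[(round(d['p'],2),np.round(d['uv']),wat(s,d['uv'],z)) for d in r.tip_of(l,'wrist')[:3]])
print(at('top',(198,239.4),.087),at('top',(375.3,227.8),.05),at('scene',(155.3,285.7),.05))
E
```

```text
[ 0.177 -0.651  0.239] [[ 0.263 -0.     0.965]
 [-0.965  0.     0.263]
 [-0.    -1.     0.   ]] [68.578 27.33   1.283 89.121 -0.658 63.558 -4.762] 1.0008442133685063
lens_center []
magnifier_hinge []
cap_large_top []
cap_slim []
vise []
[0.489 0.238 0.087] [ 0.533 -0.307  0.05 ] [ 0.537 -0.306  0.05 ]$[0]: bad value
```

View pics/w1.png

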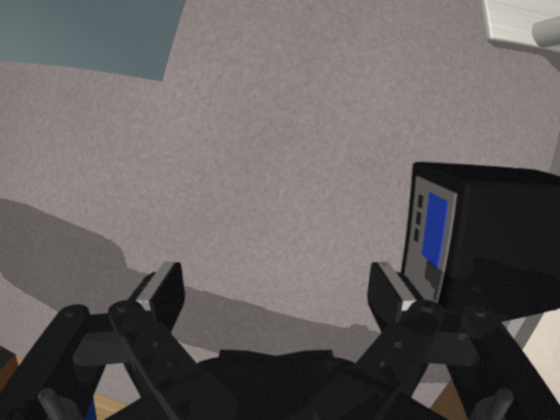

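```bash
python3 -m pendant '[{"claw":255,"tx":-5,"ty":-3,"tz":5,"roll":0}]'; python3 -m pendant --help 2>&1 | head -20
```

```text
clock: 2.0
position: [0.1949, -0.6135, 0.2556]
tool_rot: [[0.255, -0.005, 0.967], [-0.967, 0.002, 0.255], [-0.004, -1.0, -0.004]]
wrist_force: [0.7, 0.1, 0.0]
gripper_width: 0.856
invalid input: not JSON, or not a number
```

```bash
python3 -m pendant '[{"claw":255,"tx":-24,"tz":33,"ty":-1.5,"roll":0},{"claw":255,"tx":-24,"tz":33,"ty":-1.5,"roll":0},{"claw":255,"tx":-24,"tz":33,"ty":-1.5,"roll":0},{"claw":255,"tx":-24,"tz":33,"ty":-1.5,"roll":0},{"claw":255,"tx":-24,"tz":33,"ty":-1.5,"roll":0},{"claw":255,"tx":-24,"tz":33,"ty":-1.5,"roll":0},{"claw":255,"tx":-24,"tz":33,"ty":-1.5,"roll":0},{"claw":255,"tx":-24,"tz":33,"ty":-1.5,"roll":0},{"claw":255,"tx":-24,"tz":33,"ty":-1.5,"roll":0},{"claw":255,"tx":-64,"tz":47,"ty":-1.5,"roll":0},{"claw":255,"tx":-64,"tz":47,"ty":-1.5,"roll":0},{"claw":255,"tx":-64,"tz":47,"ty":-1.5,"roll":0},{"claw":255,"tx":-64,"tz":47,"ty":-1.5,"roll":0},{"claw":255,"tx":-64,"tz":47,"ty":-1.5,"roll":0},{"claw":255,"tx":-64,"tz":47,"ty":-1.5,"roll":0},{"claw":255,"tx":-64,"tz":47,"ty":-1.5,"roll":0},{"claw":255,"tx":-64,"tz":47,"ty":-1.5,"roll":0},{"claw":255,"tx":-64,"tz":47,"ty":-1.5,"roll":0},{"claw":255,"tx":-64,"tz":47,"ty":-1.5,"roll":0},{"claw":255,"tx":-64,"tz":47,"ty":-1.5,"roll":0}]'
python3 - <<'E'
from h import *
np.set_printoptions(precision=3,suppress=True)
s,a=snap('wrist','w2'); print(s['position'],s['tool_rot'],s['joint_pos'],s['gripper_width'])
for l,z in dict(lens_center=.155,magnifier_hinge=.155,cap_large_top=.087,cap_slim=.047,vise=0).items():
    print(l,[(round(d['p'],2),np.round(d['uv']),wat(s,d['uv'],z)) for d in r.tip_of(l,'wrist')[:3]])
E
```

```text
clock: 4.0
position: [0.4864, 0.1247, 0.2708]
tool_rot: [[0.255, -0.005, 0.967], [-0.967, 0.002, 0.255], [-0.003, -1.0, -0.005]]
wrist_force: [0.0, -1.0, 0.4]
gripper_width: 0.003
[0.486 0.125 0.271] [[ 0.255 -0.005  0.967]
 [-0.967  0.002  0.255]
 [-0.003 -1.    -0.005]] [   3.668   11.485  -28.444  108.475    5.933   61.755 -102.335] 0.003230305390733433
lens_center [(0.75, array([490., 197.]), array([ 0.548, -0.063,  0.155])), (0.57, array([165., 140.]), array([0.518, 0.225, 0.155])), (0.49, array([516., 212.]), array([ 0.544, -0.104,  0.155]))]
magnifier_hinge []
cap_large_top []
cap_slim [(0.52, array([257., 188.]), array([0.474, 0.144, 0.047])), (0.21, array([284.,  40.]), array([0.643, 0.159, 0.047]))]
vise [(0.83, array([237., 148.]), array([0.507, 0.182, 0.   ]))]
```

View pics/w2.png

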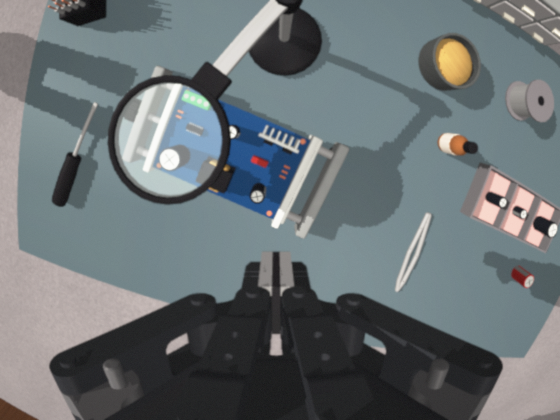

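```bash
python3 -m pendant '[{"claw":255,"tx":0,"tz":0,"ty":3,"roll":0},{"claw":255,"tx":0,"tz":0,"ty":6,"roll":0},{"claw":255,"tx":0,"tz":0,"ty":9,"roll":0},{"claw":255,"tx":0,"tz":0,"ty":11,"roll":0},{"claw":255,"tx":0,"tz":0,"ty":12,"roll":0},{"claw":255,"tx":0,"tz":0,"ty":12,"roll":0}]'
python3 - <<'E'
from h import *
np.set_printoptions(precision=3,suppress=True)
s,a=snap('wrist','w3'); snap('scene','s3');print(s['position'],s['tool_rot'])
H=np.array([.655,.159])
def fp(j,gap=.066,rad=.15):
    d=np.radians(168)+j; u=np.array([np.cos(d),np.sin(d)]); v=np.array([-u[1],u[0]])
    return H+rad*u+gap*v
for j in np.arange(-.15,-1.46,-.1):
    p=fp(j); print(round(j,2),p,shift([*p,.15]))
E
```

```text
clock: 4.9
position: [0.4853, 0.1235, 0.15]
tool_rot: [[0.252, -0.007, 0.968], [-0.968, 0.001, 0.252], [-0.003, -1.0, -0.006]]
wrist_force: [0.8, -0.2, -0.2]
gripper_width: 0.003
[0.485 0.123 0.15 ] [[ 0.252 -0.007  0.968]
 [-0.968  0.001  0.252]
 [-0.003 -1.    -0.006]]
-0.15 [0.491 0.15 ] [-2.372  0.181  1.121]
-0.25 [0.491 0.166] [-3.959  0.185  1.526]
-0.35 [0.493 0.183] [-5.498  0.188  2.088]
-0.45 [0.496 0.199] [-6.973  0.191  2.801]
-0.55 [0.501 0.214] [-8.369  0.193  3.657]
-0.65 [0.507 0.23 ] [-9.673  0.194  4.649]
-0.75 [0.515 0.244] [-10.872   0.194   5.765]
-0.85 [0.524 0.258] [-11.953   0.194   6.996]
-0.95 [0.535 0.27 ] [-12.905   0.193   8.329]
-1.05 [0.546 0.282] [-13.72    0.191   9.75 ]
-1.15 [0.559 0.292] [-14.389   0.189  11.245]
-1.25 [0.573 0.301] [-14.906   0.186  12.8  ]
-1.35 [0.587 0.308] [-15.264   0.182  14.398]
-1.45 [0.603 0.314] [-15.461   0.177  16.024]
```

View pics/w3.png

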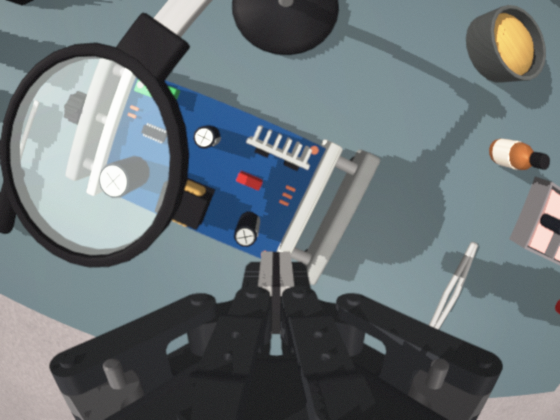

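View pics/s3.png

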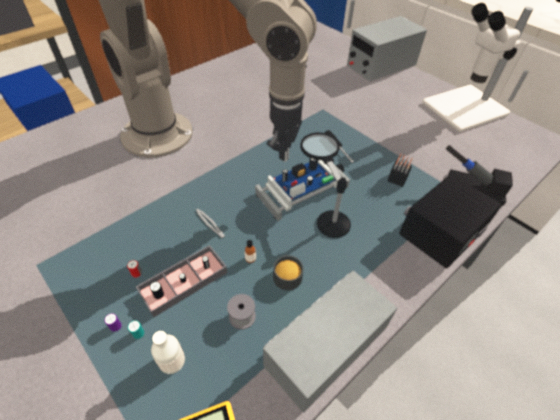

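```bash
python3 -m pendant '[{"claw":255,"tx":-1.2,"tz":0.6,"ty":0,"roll":0},{"claw":255,"tx":-2.4,"tz":1.1,"ty":0,"roll":0},{"claw":255,"tx":-3.2,"tz":1.3,"ty":0,"roll":0},{"claw":255,"tx":-4,"tz":1.5,"ty":0,"roll":0},{"claw":255,"tx":-4.8,"tz":1.8,"ty":0,"roll":0},{"claw":255,"tx":-5.5,"tz":2.1,"ty":0,"roll":0},{"claw":255,"tx":-6.2,"tz":2.4,"ty":0,"roll":0},{"claw":255,"tx":-7,"tz":2.8,"ty":0,"roll":0},{"claw":255,"tx":-7,"tz":2.8,"ty":0,"roll":0}]'
python3 - <<'E'
from h import *
np.set_printoptions(precision=3,suppress=True)
s,a=snap('wrist','w4')
H=np.array([.655,.159])
def fp(j,gap=.066,rad=.15):
    d=np.radians(168)+j; u=np.array([np.cos(d),np.sin(d)]); v=np.array([-u[1],u[0]])
    return H+rad*u+gap*v
for j in np.arange(-.5,-1.46,-.05):
    p=fp(j); print(round(j,2),p,shift([*p,.15]))
E
```

```text
clock: 5.9
position: [0.4961, 0.2008, 0.152]
tool_rot: [[0.254, -0.003, 0.967], [-0.967, 0.004, 0.254], [-0.004, -1.0, -0.002]]
wrist_force: [0.2, 0.0, -0.1]
gripper_width: -0.002
-0.5 [0.498 0.207] [-0.586  0.191  0.387]
-0.55 [0.501 0.214] [-1.273  0.192  0.833]
-0.6 [0.504 0.222] [-1.937  0.194  1.314]
-0.65 [0.507 0.23 ] [-2.576  0.195  1.827]
-0.7 [0.511 0.237] [-3.188  0.195  2.371]
-0.75 [0.515 0.244] [-3.773  0.196  2.945]
-0.8 [0.519 0.251] [-4.328  0.196  3.547]
-0.85 [0.524 0.258] [-4.852  0.197  4.177]
-0.9 [0.529 0.264] [-5.345  0.197  4.832]
-0.95 [0.535 0.27 ] [-5.804  0.196  5.51 ]
-1.0 [0.54  0.276] [-6.228  0.196  6.211]
-1.05 [0.546 0.282] [-6.617  0.195  6.932]
-1.1 [0.552 0.287] [-6.969  0.195  7.672]
-1.15 [0.559 0.292] [-7.284  0.194  8.428]
-1.2 [0.566 0.296] [-7.561  0.193  9.2  ]
-1.25 [0.573 0.301] [-7.799  0.191  9.984]
-1.3 [0.58  0.305] [-7.997  0.19  10.779]
-1.35 [0.587 0.308] [-8.155  0.188 11.582]
-1.4 [0.595 0.311] [-8.273  0.186 12.393]
-1.45 [0.603 0.314] [-8.351  0.184 13.209]
```

View pics/w4.png

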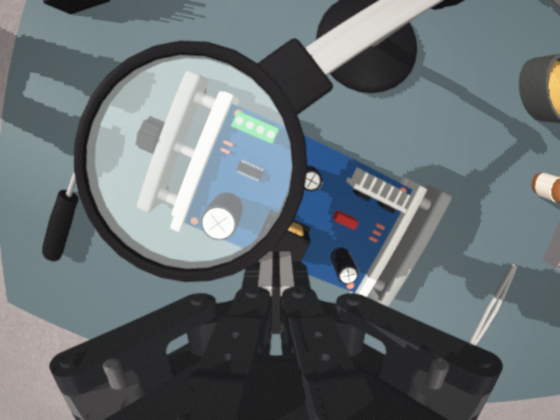

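```bash
python3 -m pendant '[{"claw":255,"tx":-0.6,"tz":0.4,"ty":0.2,"roll":0},{"claw":255,"tx":-1.3,"tz":0.8,"ty":0.2,"roll":0},{"claw":255,"tx":-1.9,"tz":1.3,"ty":0.2,"roll":0},{"claw":255,"tx":-2.6,"tz":1.8,"ty":0.2,"roll":0},{"claw":255,"tx":-3.2,"tz":2.4,"ty":0.2,"roll":0},{"claw":255,"tx":-3.8,"tz":2.9,"ty":0.2,"roll":0}]'
python3 - <<'E'
from h import *
np.set_printoptions(precision=3,suppress=True)
s,a=snap('wrist','w5')
snap('top','t5')
for l,z in dict(lens_center=.155,magnifier_hinge=.155).items():
    print(l,[(round(d['p'],2),np.round(d['uv']),at('top',d['uv'],z)) for d in r.tip_of(l,'top')[:3]])
E
```

```text
clock: 6.55
position: [0.5148, 0.2449, 0.15]
tool_rot: [[0.254, -0.004, 0.967], [-0.967, 0.003, 0.254], [-0.004, -1.0, -0.003]]
wrist_force: [-0.1, -0.8, -0.6]
gripper_width: 0.001
lens_center [(0.81, array([179., 213.]), array([0.561, 0.282, 0.155])), (0.38, array([224., 182.]), array([0.653, 0.157, 0.155]))]
magnifier_hinge [(0.65, array([226., 181.]), array([0.656, 0.152, 0.155]))]
```

View pics/w5.png

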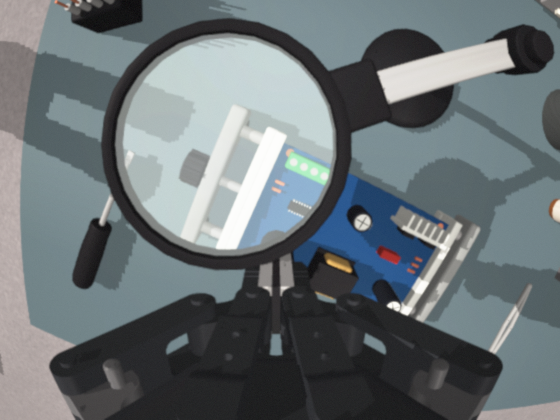

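```bash
python3 -m pendant '[{"claw":255,"tx":-0.55,"tz":0.6,"ty":0,"roll":0},{"claw":255,"tx":-1.1,"tz":1.2,"ty":0,"roll":0},{"claw":255,"tx":-1.6,"tz":1.9,"ty":0,"roll":0},{"claw":255,"tx":-2,"tz":2.6,"ty":0,"roll":0},{"claw":255,"tx":-2.5,"tz":3.3,"ty":0,"roll":0},{"claw":255,"tx":-2.8,"tz":4,"ty":0,"roll":0},{"claw":255,"tx":-3.2,"tz":4.7,"ty":0,"roll":0},{"claw":255,"tx":-3.5,"tz":5.5,"ty":0,"roll":0},{"claw":255,"tx":-3.8,"tz":6.3,"ty":0,"roll":0},{"claw":255,"tx":-4,"tz":7,"ty":0,"roll":0},{"claw":255,"tx":-4.2,"tz":7.8,"ty":0,"roll":0},{"claw":255,"tx":-4.4,"tz":8.6,"ty":0,"roll":0},{"claw":255,"tx":-4.4,"tz":8.6,"ty":0,"roll":0}]'
python3 - <<'E'
from h import *
np.set_printoptions(precision=3,suppress=True)
s,a=snap('wrist','w6')
snap('top','t6')
for l,z in dict(lens_center=.155,magnifier_hinge=.155).items():
    print(l,[(round(d['p'],2),np.round(d['uv']),at('top',d['uv'],z)) for d in r.tip_of(l,'top')[:3]])
E
```

```text
clock: 8.05
position: [0.5876, 0.3096, 0.15]
tool_rot: [[0.254, -0.003, 0.967], [-0.967, 0.004, 0.254], [-0.005, -1.0, -0.002]]
wrist_force: [0.4, 0.6, -0.7]
gripper_width: 0.002
lens_center [(0.71, array([169., 185.]), array([0.643, 0.314, 0.155]))]
magnifier_hinge [(0.9, array([224., 182.]), array([0.654, 0.158, 0.155])), (0.22, array([291., 177.]), array([ 0.671, -0.035,  0.155]))]
```

View pics/w6.png

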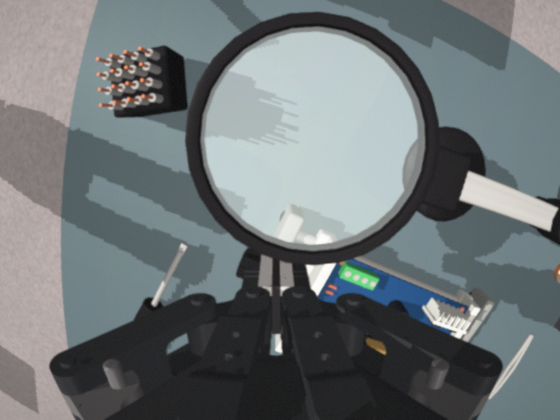

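View pics/t6.png

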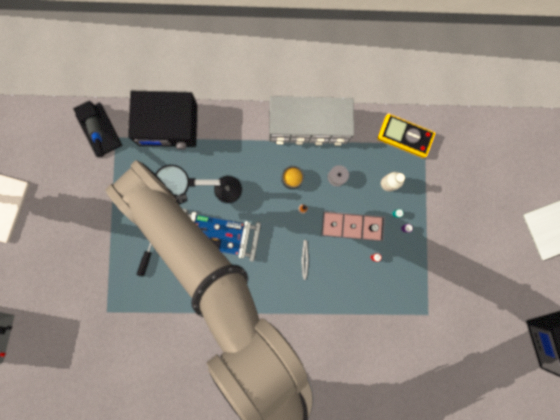

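```bash
python3 -m pendant '[{"claw":255,"tx":0,"tz":-1,"ty":0,"roll":0},{"claw":255,"tx":0,"tz":-2.5,"ty":0,"roll":0},{"claw":255,"tx":0,"tz":-4,"ty":0,"roll":0},{"claw":255,"tx":0,"tz":-4.5,"ty":-4,"roll":0},{"claw":255,"tx":0,"tz":-5,"ty":-8,"roll":0},{"claw":255,"tx":3,"tz":-7,"ty":-11,"roll":0},{"claw":255,"tx":6,"tz":-10,"ty":-11,"roll":0},{"claw":255,"tx":8,"tz":-13,"ty":-11,"roll":0},{"claw":255,"tx":8,"tz":-14,"ty":-11,"roll":0},{"claw":255,"tx":8,"tz":-14,"ty":-11,"roll":0}]'
python3 - <<'E'
from h import *
np.set_printoptions(precision=3,suppress=True)
s,a=snap('wrist','w7');print(s['position'])
for l,z in dict(cap_large_top=.087,cap_large=.047,cap_slim=.047,cap_short=.047,vise=0,lens_center=.155,magnifier_hinge=.155).items():
    print(l,[(round(d['p'],2),np.round(d['uv']),wat(s,d['uv'],z)) for d in r.tip_of(l,'wrist')[:3]])
d=r.trace('cap_large','wrist')
print([(x['p'],x['uv'],x['pixels'].sum()) for x in d])
E
```

```text
clock: 9.25
position: [0.47, 0.1949, 0.2603]
tool_rot: [[0.254, -0.003, 0.967], [-0.967, 0.003, 0.254], [-0.003, -1.0, -0.002]]
wrist_force: [-0.1, 0.3, 0.9]
gripper_width: -0.001
[0.47  0.195 0.26 ]
cap_large_top [(0.96, array([239., 160.]), array([0.491, 0.238, 0.087]))]
cap_large [(0.55, array([244., 158.]), array([0.489, 0.237, 0.047]))]
cap_slim [(0.79, array([323., 193.]), array([0.474, 0.143, 0.047]))]
cap_short [(0.72, array([301., 132.]), array([0.531, 0.185, 0.047]))]
vise [(0.87, array([292., 152.]), array([0.505, 0.185, 0.   ]))]
lens_center [(0.23, array([242., 157.]), array([0.505, 0.231, 0.155]))]
magnifier_hinge []
[(0.64, [243.9, 161.2], np.int64(596)), (0.19, [551.1, 110.2], np.int64(591))]
```

View pics/w7.png

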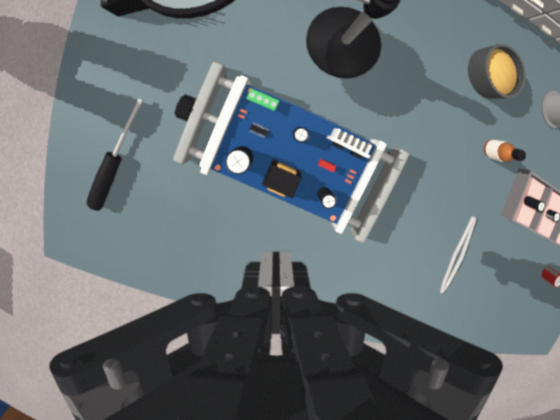

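Run:
```python
from h import *
np.set_printoptions(precision=3,suppress=True)
s=r.get_state(); R=np.array(s['tool_rot'])
for d in (0,.008,.021): print(d,wproj(s,s['position']+R[:,1]*d), wproj(s,s['position']+R[:,1]*d+R[:,2]*.011))
print(shift([.490,.238,.2]),shift([.490,.238,.119]),shift([.535,-.3065,.25]))
```

```text
0 [276.231 275.095] [276.275 253.377]
0.008 [276.217 267.625] [276.258 246.711]
0.021 [276.196 256.836] [276.233 237.148]
[-3.564  5.982  2.847] [-3.526 14.082  2.872] [50.214  0.76  -6.678]
```

```bash
python3 -m pendant '[{"claw":255,"tx":-3.5,"tz":2.9,"ty":0,"roll":0},{"claw":255,"tx":-3.5,"tz":2.9,"ty":3,"roll":0},{"claw":255,"tx":-3.5,"tz":2.9,"ty":6,"roll":0},{"claw":255,"tx":-3.5,"tz":2.9,"ty":9,"roll":0},{"claw":255,"tx":-3.5,"tz":2.9,"ty":11,"roll":0},{"claw":255,"tx":-3.5,"tz":2.9,"ty":11,"roll":0}]'
python3 - <<'E'
from h import *
np.set_printoptions(precision=3,suppress=True)
s,a=snap('wrist','w8');print(s['position'])
r_=r.tip_of('cap_large_top','wrist');print([(x['p'],x['uv'],wat(s,x['uv'],.087)) for x in r_[:2]])
print(shift([.490,.238,.114]), wproj(s,[.49,.238,.087]))
snap('scene','s8')
E
```

```text
clock: 10.3
position: [0.4887, 0.2368, 0.1469]
tool_rot: [[0.255, -0.01, 0.967], [-0.967, 0.001, 0.255], [-0.004, -1.0, -0.009]]
wrist_force: [-0.3, -0.2, -0.7]
gripper_width: -0.002
[0.489 0.237 0.147]
[(0.69, [276.7, 230.8], array([0.489, 0.237, 0.087])), (0.28, [357.2, 179.9], array([0.534, 0.197, 0.087]))]
[ 0.008  3.605 -0.047] [275.144 228.926]
```

View pics/w8.png

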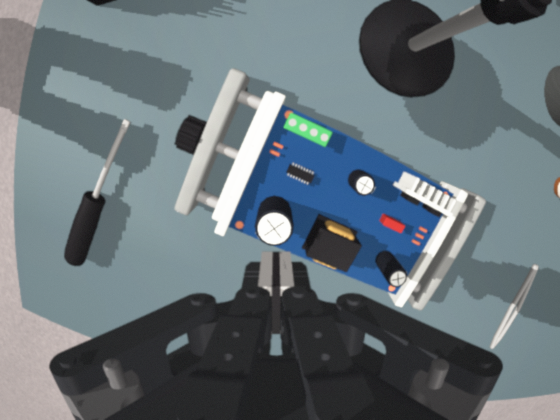

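```bash
python3 -m pendant '[{"claw":255,"tx":0,"tz":0,"ty":1.1,"roll":0},{"claw":255,"tx":0,"tz":0,"ty":2.2,"roll":0},{"claw":255,"tx":0,"tz":0,"ty":3.3,"roll":0},{"claw":255,"tx":0,"tz":0,"ty":3.3,"roll":0},{"claw":255,"tx":0,"tz":0,"ty":3.3,"roll":0}]'
python3 - <<'E'
from h import *
np.set_printoptions(precision=3,suppress=True)
s,a=snap('wrist','w9');print(s['position'],np.array(s['position'])-.011*np.array(s['tool_rot'])[:,1])
snap('scene','s9')
E
```

```text
clock: 10.95
position: [0.4907, 0.2384, 0.1173]
tool_rot: [[0.255, -0.004, 0.967], [-0.967, 0.004, 0.255], [-0.005, -1.0, -0.003]]
wrist_force: [0.1, 0.7, 0.5]
gripper_width: 0.004
[0.491 0.238 0.117] [0.491 0.238 0.128]
```

View pics/w9.png

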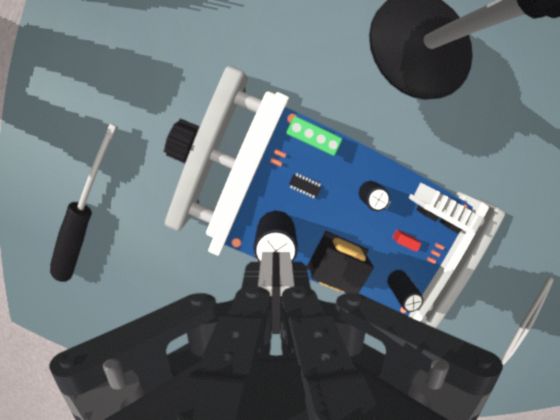

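View pics/s9.png

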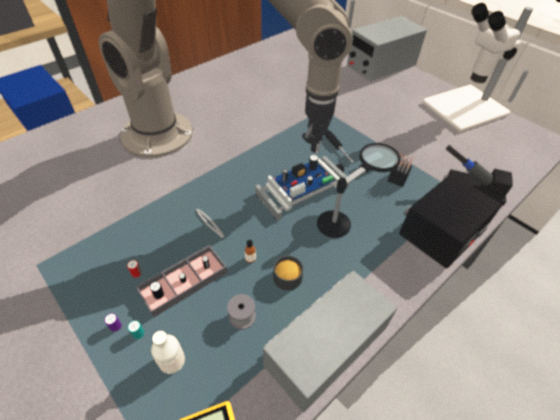

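```bash
H='x'; python3 -m pendant '[{"claw":255,"tx":0,"tz":0,"ty":0.2,"roll":0},{"claw":255,"tx":0,"tz":0,"ty":0.2,"roll":0},{"claw":255,"tx":0,"tz":0,"ty":0.2,"roll":0},{"claw":255,"tx":0,"tz":0,"ty":0.2,"roll":0},{"claw":255,"tx":0,"tz":0,"ty":0.2,"roll":0},{"claw":255,"tx":0,"tz":0,"ty":0.2,"roll":0},{"claw":255,"tx":0,"tz":0,"ty":0.2,"roll":0},{"claw":255,"tx":0,"tz":0,"ty":0.2,"roll":0},{"claw":255,"tx":0,"tz":0,"ty":0.2,"roll":0},{"claw":255,"tx":0,"tz":0,"ty":0.2,"roll":0},{"claw":255,"tx":0,"tz":0,"ty":0.2,"roll":0},{"claw":255,"tx":0,"tz":0,"ty":0.2,"roll":0},{"claw":255,"tx":0,"tz":0,"ty":0.2,"roll":0},{"claw":255,"tx":0,"tz":0,"ty":0.2,"roll":0},{"claw":255,"tx":0,"tz":0,"ty":0.2,"roll":0},{"claw":255,"tx":0,"tz":0,"ty":0.2,"roll":0},{"claw":255,"tx":0,"tz":0,"ty":0.2,"roll":0},{"claw":255,"tx":0,"tz":0,"ty":0.2,"roll":0},{"claw":255,"tx":0,"tz":0,"ty":0.2,"roll":0},{"claw":255,"tx":0,"tz":0,"ty":0.2,"roll":0}]'
python3 -m pendant '[{"claw":255,"tx":0,"tz":0,"ty":0,"roll":0},{"claw":255,"tx":0,"tz":0,"ty":0,"roll":0},{"claw":255,"tx":0,"tz":0,"ty":0,"roll":0},{"claw":255,"tx":0,"tz":0,"ty":0,"roll":0},{"claw":255,"tx":0,"tz":0,"ty":0,"roll":0},{"claw":255,"tx":0,"tz":0,"ty":0,"roll":0},{"claw":255,"tx":0,"tz":0,"ty":0,"roll":0},{"claw":255,"tx":0,"tz":0,"ty":0,"roll":0},{"claw":255,"tx":0,"tz":0,"ty":0,"roll":0},{"claw":255,"tx":0,"tz":0,"ty":0,"roll":0},{"claw":255,"tx":0,"tz":0,"ty":0,"roll":0},{"claw":255,"tx":0,"tz":0,"ty":0,"roll":0},{"claw":255,"tx":0,"tz":0,"ty":0,"roll":0},{"claw":255,"tx":0,"tz":0,"ty":0,"roll":0},{"claw":255,"tx":0,"tz":0,"ty":0,"roll":0}]'
python3 - <<'E'
from h import *
np.set_printoptions(precision=3,suppress=True)
print(shift([.49,.238,.24]),shift([.50,-.15,.24]),shift([.52,-.306,.24]))
E
```

```text
clock: 13.05
position: [0.4912, 0.2387, 0.116]
tool_rot: [[0.255, -0.003, 0.967], [-0.967, 0.005, 0.255], [-0.005, -1.0, -0.001]]
wrist_force: [-0.5, -0.5, -0.2]
gripper_width: -0.001
clock: 14.55
position: [0.4912, 0.2387, 0.116]
tool_rot: [[0.255, -0.003, 0.967], [-0.967, 0.005, 0.255], [-0.005, -1.0, -0.001]]
wrist_force: [-0.8, -0.9, -0.6]
gripper_width: -0.001
[ -0.031 -12.395  -0.151] [ 37.743 -12.588  -9.07 ] [ 53.338 -12.669 -11.11 ]
```

```bash
python3 -m pendant '[{"claw":255,"tx":0,"tz":0,"ty":-4,"roll":0},{"claw":255,"tx":0,"tz":0,"ty":-8,"roll":0},{"claw":255,"tx":0,"tz":0,"ty":-12,"roll":0},{"claw":255,"tx":0,"tz":0,"ty":-13,"roll":0},{"claw":255,"tx":4,"tz":-1,"ty":-13.5,"roll":0},{"claw":255,"tx":8,"tz":-2,"ty":-13.5,"roll":0},{"claw":255,"tx":12,"tz":-3,"ty":-13.5,"roll":0},{"claw":255,"tx":16,"tz":-4,"ty":-13.5,"roll":0},{"claw":255,"tx":20,"tz":-5,"ty":-13.5,"roll":0},{"claw":255,"tx":24,"tz":-6,"ty":-13.5,"roll":0},{"claw":255,"tx":28,"tz":-7,"ty":-13.5,"roll":0},{"claw":255,"tx":32,"tz":-8,"ty":-13.5,"roll":0},{"claw":255,"tx":36,"tz":-9,"ty":-13.5,"roll":0},{"claw":255,"tx":40,"tz":-10,"ty":-13.5,"roll":0},{"claw":255,"tx":44,"tz":-11,"ty":-13.5,"roll":0},{"claw":255,"tx":47,"tz":-12,"ty":-13.5,"roll":0},{"claw":255,"tx":47,"tz":-12,"ty":-13.5,"roll":0},{"claw":255,"tx":47,"tz":-12,"ty":-13.5,"roll":0}]'
python3 - <<'E'
from h import *
np.set_printoptions(precision=3,suppress=True)
s,a=snap('wrist','w10');print(s['position'],s['joint_pos'])
for l,z in dict(spare_large_top=.05,spare_large=.01,spare_slim=.01,spare_short=.01,tray=0).items():
    print(l,[(round(d['p'],2),np.round(d['uv']),wat(s,d['uv'],z)) for d in r.tip_of(l,'wrist')[:4]])
E
```

```text
clock: 16.35
position: [0.4948, -0.2473, 0.248]
tool_rot: [[0.253, -0.004, 0.967], [-0.967, 0.006, 0.253], [-0.006, -1.0, -0.002]]
wrist_force: [-0.5, 0.6, -0.1]
gripper_width: 0.0
[ 0.495 -0.247  0.248] [ 31.853  16.347 -14.096 104.419   4.268  60.072 -59.178]
spare_large_top [(0.97, array([420., 144.]), array([ 0.583, -0.385,  0.05 ])), (0.91, array([322., 248.]), array([ 0.442, -0.313,  0.05 ])), (0.88, array([343., 166.]), array([ 0.534, -0.308,  0.05 ])), (0.72, array([425., 192.]), array([ 0.534, -0.409,  0.05 ]))]
spare_large [(0.88, array([318., 235.]), array([ 0.442, -0.313,  0.01 ])), (0.84, array([415., 182.]), array([ 0.538, -0.412,  0.01 ])), (0.75, array([338., 162.]), array([ 0.535, -0.31 ,  0.01 ])), (0.56, array([403., 139.]), array([ 0.584, -0.379,  0.01 ]))]
spare_slim [(0.64, array([232., 124.]), array([ 0.545, -0.181,  0.01 ]))]
spare_short [(0.69, array([284., 142.]), array([ 0.54 , -0.243,  0.01 ]))]
tray [(0.6, array([284., 138.]), array([ 0.544, -0.242,  0.   ]))]
```

View pics/w10.png

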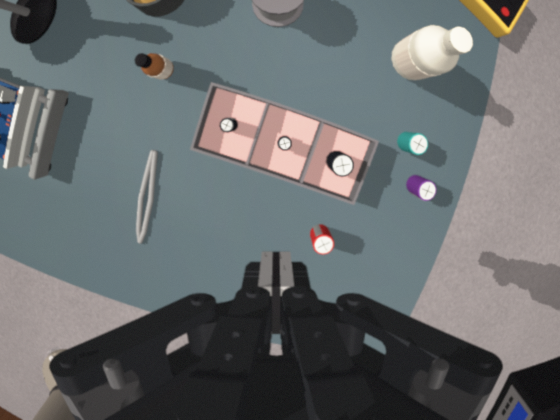

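```bash
python3 -m pendant '[{"claw":255,"tx":4,"tz":1,"ty":0,"roll":0},{"claw":255,"tx":6.9,"tz":2.3,"ty":0,"roll":0},{"claw":255,"tx":6.9,"tz":2.3,"ty":2,"roll":0},{"claw":255,"tx":6.9,"tz":2.3,"ty":6,"roll":0},{"claw":255,"tx":6.9,"tz":2.3,"ty":9,"roll":0},{"claw":255,"tx":6.9,"tz":2.3,"ty":12,"roll":0},{"claw":255,"tx":6.9,"tz":2.3,"ty":13,"roll":0},{"claw":255,"tx":6.9,"tz":2.3,"ty":13,"roll":0}]'
python3 - <<'E'
from h import *
np.set_printoptions(precision=3,suppress=True)
s,a=snap('wrist','w11');print(s['position'])
print([(x['p'],x['uv'],wat(s,x['uv'],.05)) for x in r.tip_of('spare_large_top','wrist')[:4]])
print(shift([.534,-.3075,.079]))
E
```

```text
clock: 17.45
position: [0.5345, -0.3051, 0.1171]
tool_rot: [[0.257, -0.005, 0.966], [-0.966, 0.006, 0.258], [-0.008, -1.0, -0.003]]
wrist_force: [-0.2, 0.2, 0.1]
gripper_width: 0.0
[ 0.534 -0.305  0.117]
[(0.93, [416.0, 258.2], array([ 0.538, -0.408,  0.05 ])), (0.79, [280.1, 226.6], array([ 0.536, -0.307,  0.05 ])), (0.55, [408.1, 191.5], array([ 0.582, -0.383,  0.05 ]))]
[ 0.097  4.065 -0.24 ]
```

View pics/w11.png

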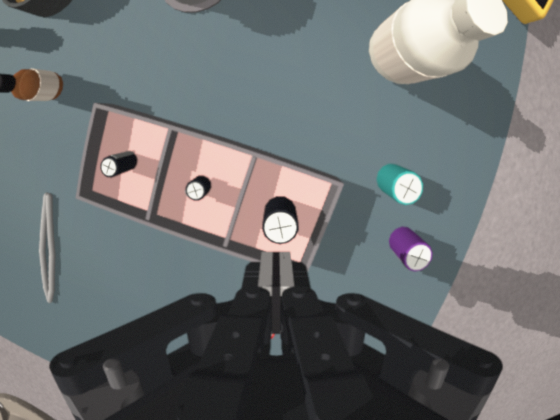

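```bash
python3 -m pendant '[{"claw":255,"tx":0.2,"tz":0,"ty":1.3,"roll":0},{"claw":255,"tx":0.2,"tz":0,"ty":2.6,"roll":0},{"claw":255,"tx":0.2,"tz":0,"ty":3.8,"roll":0},{"claw":255,"tx":0.2,"tz":0,"ty":3.8,"roll":0},{"claw":255,"tx":0.2,"tz":0,"ty":3.8,"roll":0},{"claw":255,"tx":0.2,"tz":0,"ty":3.8,"roll":0}]'
python3 - <<'E'
from h import *
np.set_printoptions(precision=3,suppress=True)
s,a=snap('wrist','w12');snap('scene','s12');print(s['position'])
E
```

```text
clock: 18.15
position: [0.5369, -0.308, 0.082]
tool_rot: [[0.257, -0.0, 0.966], [-0.966, 0.004, 0.257], [-0.004, -1.0, 0.001]]
wrist_force: [-1.0, -1.1, 0.2]
gripper_width: 0.0
[ 0.537 -0.308  0.082]
```

View pics/w12.png

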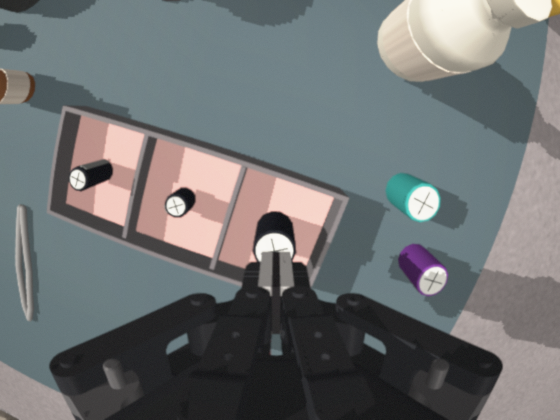

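View pics/s12.png

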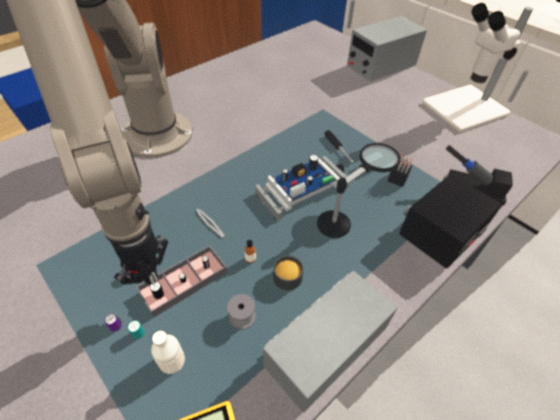

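Over the spare with the tips about 2 cm above; nudge by 2 mm and hold.

```bash
python3 -m pendant '[{"claw":255,"tx":0,"tz":-0.2,"ty":0.2,"roll":0},{"claw":255,"tx":0,"tz":-0.2,"ty":0.2,"roll":0},{"claw":255,"tx":0,"tz":-0.2,"ty":0.2,"roll":0},{"claw":255,"tx":0,"tz":-0.2,"ty":0.2,"roll":0},{"claw":255,"tx":0,"tz":-0.2,"ty":0.2,"roll":0},{"claw":255,"tx":0,"tz":-0.2,"ty":0.2,"roll":0},{"claw":255,"tx":0,"tz":-0.2,"ty":0.2,"roll":0},{"claw":255,"tx":0,"tz":-0.2,"ty":0.2,"roll":0},{"claw":255,"tx":0,"tz":-0.2,"ty":0.2,"roll":0},{"claw":255,"tx":0,"tz":-0.2,"ty":0.2,"roll":0},{"claw":255,"tx":0,"tz":-0.2,"ty":0.2,"roll":0},{"claw":255,"tx":0,"tz":-0.2,"ty":0.2,"roll":0},{"claw":255,"tx":0,"tz":-0.2,"ty":0.2,"roll":0},{"claw":255,"tx":0,"tz":-0.2,"ty":0.2,"roll":0},{"claw":255,"tx":0,"tz":-0.2,"ty":0.2,"roll":0},{"claw":255,"tx":0,"tz":-0.2,"ty":0.2,"roll":0},{"claw":255,"tx":0,"tz":-0.2,"ty":0.2,"roll":0},{"claw":255,"tx":0,"tz":-0.2,"ty":0.2,"roll":0},{"claw":255,"tx":0,"tz":-0.2,"ty":0.2,"roll":0},{"claw":255,"tx":0,"tz":-0.2,"ty":0.2,"roll":0}]'
python3 -m pendant '[{"claw":255,"tx":0,"tz":0,"ty":0,"roll":0},{"claw":255,"tx":0,"tz":0,"ty":0,"roll":0},{"claw":255,"tx":0,"tz":0,"ty":0,"roll":0},{"claw":255,"tx":0,"tz":0,"ty":0,"roll":0},{"claw":255,"tx":0,"tz":0,"ty":0,"roll":0},{"claw":255,"tx":0,"tz":0,"ty":0,"roll":0},{"claw":255,"tx":0,"tz":0,"ty":0,"roll":0},{"claw":255,"tx":0,"tz":0,"ty":0,"roll":0},{"claw":255,"tx":0,"tz":0,"ty":0,"roll":0},{"claw":255,"tx":0,"tz":0,"ty":0,"roll":0},{"claw":255,"tx":0,"tz":0,"ty":0,"roll":0},{"claw":255,"tx":0,"tz":0,"ty":0,"roll":0},{"claw":255,"tx":0,"tz":0,"ty":0,"roll":0},{"claw":255,"tx":0,"tz":0,"ty":0,"roll":0},{"claw":255,"tx":0,"tz":0,"ty":0,"roll":0}]'
python3 -m pendant '[{"claw":255,"tx":0,"tz":0,"ty":-2,"roll":0},{"claw":255,"tx":0,"tz":0,"ty":-5,"roll":0},{"claw":255,"tx":0,"tz":0,"ty":-9,"roll":0},{"claw":255,"tx":0,"tz":0,"ty":-13,"roll":0},{"claw":255,"tx":0,"tz":0,"ty":-17,"roll":0},{"claw":255,"tx":0,"tz":0,"ty":-19,"roll":0},{"claw":255,"tx":0,"tz":0,"ty":-20,"roll":0},{"claw":255,"tx":0,"tz":0,"ty":-20,"roll":0},{"claw":255,"tx":0,"tz":0,"ty":-20,"roll":0},{"claw":255,"tx":0,"tz":0,"ty":-20,"roll":0}]'
python3 - <<'E'
from h import *
np.set_printoptions(precision=3,suppress=True)
s,a=snap('wrist','w13');print(s['position'],s['qvel'])
for l,z in dict(spare_large_top=.05,spare_slim=.01,spare_short=.01).items():
    print(l,[(round(d['p'],2),wat(s,d['uv'],z)) for d in r.tip_of(l,'wrist')[:4]])
snap('top','t13')
for l in ('lens_center','magnifier_hinge'): print(l,[(round(d['p'],2),at('top',d['uv'],.155)) for d in r.tip_of(l,'top')[:2]])
E
```

```text
clock: 20.25
position: [0.535, -0.3086, 0.0801]
tool_rot: [[0.257, -0.0, 0.966], [-0.966, 0.004, 0.257], [-0.004, -1.0, 0.001]]
wrist_force: [0.7, -0.1, 0.4]
gripper_width: 0.0
clock: 21.75
position: [0.5351, -0.3085, 0.0802]
tool_rot: [[0.257, -0.0, 0.966], [-0.966, 0.004, 0.257], [-0.004, -1.0, 0.001]]
wrist_force: [-0.3, 0.5, -0.2]
gripper_width: 0.0
clock: 22.75
position: [0.5342, -0.3089, 0.2781]
tool_rot: [[0.257, -0.003, 0.966], [-0.966, 0.005, 0.257], [-0.006, -1.0, -0.002]]
wrist_force: [-0.7, 1.0, -0.5]
gripper_width: 0.001
[ 0.534 -0.309  0.278] [ 0.054 -0.014 -0.053 -0.324  0.097  0.196  0.038]
spare_large_top [(0.91, array([ 0.534, -0.307,  0.05 ])), (0.64, array([ 0.534, -0.41 ,  0.05 ])), (0.63, array([ 0.582, -0.388,  0.05 ])), (0.57, array([ 0.443, -0.312,  0.05 ]))]
spare_slim [(0.76, array([ 0.544, -0.18 ,  0.01 ]))]
spare_short [(0.57, array([ 0.536, -0.245,  0.01 ]))]
lens_center [(0.68, array([0.644, 0.311, 0.155]))]
magnifier_hinge [(0.66, array([0.658, 0.157, 0.155]))]
```

View pics/w13.png

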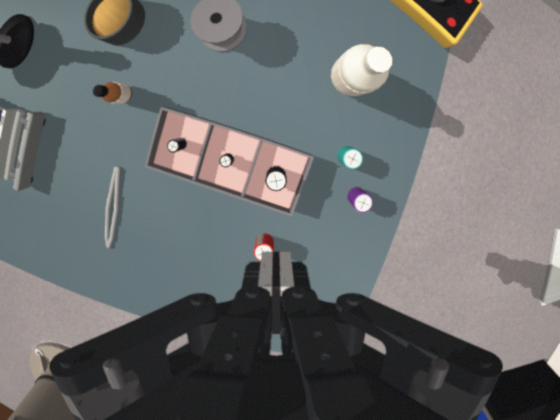

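View pics/t13.png

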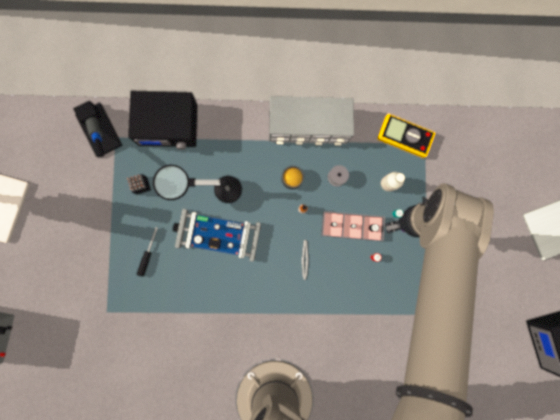

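```bash
python3 -c "
from station import r
print(r.close_job(), r.get_state()['clock'])"
```

```text
the job is handed in; nothing more can be done
the job is handed in; nothing more can be done
```

The job is done and handed in; the handing-in gave no verdict. It took about 23 s of the 72 s allowed.

- **Magnifier:** I pushed it with closed fingertips towards +y to about -1.3 rad. The last top picture shows the lens clear of the board and still where I left it. The wrist force I read between moves stayed around 1 N.
- **Board capacitor:** I pointed at the widest capacitor for about 3.5 s. The measured grasp point was about 40 mm above its top and 1–2 mm off its axis, with the fingertips about 2 cm above it.
- **Matching spare:** I pointed the same way for about 3.5 s at the dark spare in the tray compartment farthest to -y. The grasp point was about 41 mm above its top and 1–2 mm off its axis.
- **Drawing back:** I raised the hand by 20 cm.

In the last pictures the three spares stand upright within about 4 mm of where I first measured them, which is about the accuracy of those measurements. The bystanders look undisturbed.

Two things did not go cleanly. My first move was refused because I left out the roll value, and nothing moved. The networks also reported the purple, red and turquoise look-alikes as the large spare; I ruled those out by their colour and because they stand outside the tray.

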